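Peel the top weighing boat off its tight stack and hold it in the ioniser's air stream

TASK

The weighing boats in the clear holder are nested tightly and stick together. Take the top boat by the rim at any one of its corners and peel it off: tip it up about the opposite corner, raising the gripped corner a good 2 cm while the opposite corner stays down, so that the boats below stay down in the holder. Then, to clear its static before weighing, hold it level, right way up, in the air stream of the ionising blower, its middle straight in front of the centre of the round grille and about 13 cm out from it, and finish while still holding it there; leave the jar and the bottle alone.

Things in the scene. Friction and masses are not known exactly. Their poses are not given: they have to be found in the camera images.
- boat_mid (a point): Middle of the top weighing boat, 18 mm above its underside, 18 mm below its rim top. Loose square tray of thin white plastic, 130 x 130 x 36 mm high, 30 g, inside 34 mm deep, corners cut at 45 degrees (cut edge 34 mm long, 75 mm from the middle). Starts nested on the stack, rim top 100 mm above the bench. z: boat's up; x, y along its sides, parallel to the holder's.
- corner_a (a point): Centre of the rim's top face at the cut corner towards the boat's +x +y, 71 mm from its centre line. Opposite is corner_c. The rim is 8 mm wide, flat on top, inner and outer faces upright and 12 mm deep: pinch it with one finger inside the boat, one outside. The next boat's rim, of the same outline, begins 15 mm below this rim top; do not grip that as well.
- corner_b (a point): The same at the corner towards the boat's -x +y; opposite is corner_d. What makes it stick: at each corner a springy lug of the next boat presses on its wall and holds it back by friction with about 0.7 N, until that corner has come up 10 mm. Tipped up about the opposite corner, it is out of the two side lugs when the gripped corner is 20 mm up.
- corner_c (a point): The same at the corner towards the boat's -x -y; opposite is corner_a. Tipping the boat up by one corner takes about 1.6 N and leaves the boats below down; lifting it level would take about 3 N, more than the 2 N or so that keep the boats below down, so they are apt to come up with it.
- corner_d (a point): The same at the corner towards the boat's +x -y; opposite is corner_b. While the boat is tipped, its opposite corner rests on the next boat's rim, 15 mm below its own rim top; that is the point to tip it about. Nothing stands in the way of tipping it 0.3 rad or more.
- column (a joint): How far the four boats below (one column, 120 g in all, nested 15 mm apart) have come up in the holder, in m: 0 down, at most 0.06. They can slide up, with a little drag (2 N with their weight), but cannot tip. At 0 the uppermost one's rim top is 85 mm above the bench.
- holder: Clear open-topped acrylic box holding the stack, fixed to the bench: 142 x 142 mm, walls 4 mm thick and 58 mm high, so the upper boats stand out of it. Origin on the bench under its centre; the stack is centred in it, sides parallel. Placed and turned anew each time.
- grille (a point): Centre of the round wire grille, 120 mm across, on the front of the ionising blower, 135 mm above the bench. The air blows level along this frame's -x (away from the blower); y level across the face, z up.
- blower: Ionising blower, fixed, placed and turned anew each time: white housing 85 mm deep, 150 mm wide, from 45 to 210 mm high, in a dark tilt bracket 200 mm wide over its knobs, foot plate on the bench not further forward than the grille, handle on top to 231 mm. Origin on the bench, 49.5 mm behind the grille; front looks to its -x.
- powder_jar: Bystander, leave alone: loose amber jar with a black cap, 72 mm across, 115 mm high. Origin at the centre of its underside.
- tablet_bottle: Bystander, leave alone: loose amber bottle with a white cap, 54 mm across, 95 mm high. Origin at the centre of its underside.
Not all that is in view belongs to the job. What is shaped like the part that bears boat_mid but purple or red is not meant.

How it is judged:
By the outcome, as a careful person would: the job done as asked, in the order asked, and still so for the second after the job is handed in, while the arm keeps its last pose, push and grip.
It also fails if it takes over 48 s, if anything falls off the work surface, if the arm or the gripper's body presses on something with over 40 N, if the wrist force passes 120 N, or if a joint passes its speed limit or range.

ROBOT

A 7-joint arm with a two-finger parallel gripper is mounted at the origin on the work surface. World frame = base frame: x ahead of the robot, y to its left, z up, the work surface at z = 0. Lengths are in m, angles in rad, forces in N, time in s.
With the tool pointing down it reaches from about 0.4 to 0.85 m from the base axis. Payload 10.4 kg.
Tool frame: the origin (TCP) lies on the centre line of the jaws, within the pads' length; the fingertips stand r.finger_overhang ahead of it and the grasp point (between the pads) lies 5 mm behind it (r.finger_overhang is the distance from the TCP to the fingertips, in m); z points along the fingers, y is the line along which they close (so a half turn about z gives the same grasp; the last joint's range is limited). The gripper opens to 87 mm and grips with 3 to 60 N. Pads are 19 mm wide; open, the fingers measure 117 mm over their backs; the gripper's body (75 mm by 190 mm) begins 51 mm behind the grasp point.
Start: joints at [-1.255, 0.332, -0.065, 1.46, 0.022, 1.35, -0.088], TCP at [0.208, 0.589, 0.237] pointing down, gripper open.
Joint ranges: [-2.6, 2.6], [-0.5, 2.12], [-1.47, 1.34], [0.16, 2.42], [-1.27, 4.41], [0.06, 2.06], [-2.6, 2.6]. Speed limits (rad/s): [2.22, 2.22, 2.79, 2.79, 3.14, 3.14, 3.14].

INTERFACE

Orientations are given as a unit quaternion [x, y, z, w].
In Python, from bench import read_state, viewer, r gives the robot as it stands.
- The arm moves only by the tool carry_out, never from a script. Its argument "moves" is a list of rows, each a list of 6 numbers: the shift along the tool's x, y, z in units of 40 mm (1.0 is 40 mm), then the turn, a rotation vector about the tool's x, y, z in units of 8 degrees (1.0 is 8 degrees). A call has 1 to 20 rows; each row shifts and turns the commanded pose from where the row before left it, along the tool's axes as they then stand; what a row does not reach is not made up. A row lasts 1/8 s, in which the tool goes at most 62.5 mm and 10.7 degrees, less where a joint would pass 70% of its speed; a pose out of reach is approached as far as the arm can. A call is refused whole if a number of a shift passes 1 or a number of a turn 1, either way. A call with a gripper value outside its range is refused whole. "fingers" is the finger opening in mm, from 0 to 87, set as the call begins (left out, the last holds). The fingers move at their own pace and stop on an object; "force" is the grip in N (left out, the last holds). Time passes only in rows, so rows that do not move let the fingers close. It gives the time, the measured TCP pose, the force, the opening and the grip force at its end, in the units of the state.
- read_state(): the state, without advancing time (a new reading comes with each control period).
- viewer.camera(name): name is "scene" or "top" or "wrist"; returns a dict with "pixels" (480x640x3 uint8, red, green, blue), "range_z" (480x640 float32, m along the optical axis (not along the pixel's ray), 0 where there is no reading), "fx", "fy", "cx", "cy" (pixels), "k1" (the pictures are not rectified: a ray, as slopes to the right and down, at radius r is drawn at 1 + k1 r^2 times it, then the intrinsics apply), "xyz" and "orientation" of the camera in the world. Camera axes: x right, y down, z forward; pixel columns grow to the right and rows downward; lengths in m; the calibration is good to about 2 mm. A picture is of the moment at which its call begins.
- r.close_job(): hands the job in; it is judged then, once.
The state is a dict: "time": time; "joint_positions": joint angles; "joint_vel": joint speeds; "joint_torque": joint torques, N m; "ee_pos": TCP position; "eef_rot": TCP orientation; "ft_force": force on the tool from outside, world axes, zero at the start; "torque": the same for the moment, N m; "width": finger opening in m; "grip_force": force on a finger pad.
Only numpy, scipy, OpenCV 4.12 (cv2) and the standard library are available. Lean on these libraries where they do the work, as an engineer would, in place of code of your own. Each camera call takes 0.05 s, during which the arm holds its last target. There are 200 camera calls.

## Working session

There is one attempt and no reset: what is moved stays moved. The work goes in short steps, Python scripts to look and compute and a tool call to move; the robot and the scene stay as the last step left them, time stands still between calls to the robot, and variables do not carry over. Pictures are saved under pics/ and viewed, at most 10 in all, crops included, and the job is handed in when it is done.

Besides the shell and the picture viewer there is one more tool, called after "Emit:" in YAML: its name, and indented under it one key for each argument. carry_out: Moves the arm, as the interface text tells. Its arguments: {"type":"object","properties":{"moves":{"type":"array","items":{"type":"array","items":{"type":"number"}}},"fingers":{"type":"number"},"force":{"type":"number"}},"required":["moves"]}

```bash
ls; mkdir -p pics
cat > h.py <<'E'
import numpy as np, cv2
from scipy.spatial.transform import Rotation as R
from bench import read_state, viewer, r
def shot(n,f=None):
    c=viewer.camera(n)
    if f: cv2.imwrite('pics/'+f,c['pixels'][:,:,::-1])
    return c
def rays(c,uv):
    uv=np.atleast_2d(np.array(uv,float))
    d=np.c_[(uv[:,0]-c['cx'])/c['fx'],(uv[:,1]-c['cy'])/c['fy']]
    u=d.copy()
    for _ in range(20): u=d/(1+c['k1']*(u**2).sum(1,keepdims=True))
    return np.c_[u,np.ones(len(u))]
def rot(c):
    return R.from_quat(c['orientation']).as_matrix()
def plane(c,uv,z):
    d=rays(c,uv)@rot(c).T; o=np.array(c['xyz'])
    return o+d*((z-o[2])/d[:,2])[:,None]
def cloud(c):
    v,u=np.mgrid[0:480,0:640]
    k=rays(c,np.c_[u.ravel(),v.ravel()])*c['range_z'].reshape(-1,1)
    return (k@rot(c).T+np.array(c['xyz'])).reshape(480,640,3)
E
python3 - <<'E'
from h import *
print(r.finger_overhang, read_state())
for n in ['scene','top']:
    c=shot(n,n+'0.png'); print(n,c['xyz'],c['orientation'],c['fx'],c['k1'])
    np.save(n+'0.npy',c,allow_pickle=True)
a=[cv2.resize(cv2.imread(f'pics/{n}0.png'),None,fx=1,fy=1) for n in ['scene','top']]
E
```

```text
pics
0.014 {'time': 0.0, 'joint_positions': array([-1.25458026,  0.3328587 , -0.06468032,  1.46097318,  0.02161107,
        1.34988259, -0.08847033]), 'joint_vel': array([ 0.00062721, -0.00067554, -0.00031503,  0.00167271, -0.00164927,
        0.00227815,  0.00061727]), 'joint_torque': array([ 9.07950671e-04, -6.23271704e+01,  2.48331623e-02, -3.89895988e+01,
       -6.14898372e-02,  3.98736598e-02,  1.35968535e-04]), 'ee_pos': array([0.20762646, 0.58910662, 0.23574689]), 'eef_rot': array([ 1.68581515e-01,  9.85687458e-01, -7.08724554e-04, -7.84778787e-05]), 'ft_force': array([ 0.27598974, -0.09875218, -0.13620935]), 'torque': array([-0.01368761, -0.00899961,  0.02467342]), 'grip_force': 0.0, 'width': 0.08700257682534927}
scene [ 1.29787274 -0.62038441  1.0807724 ] [ 0.83335639  0.39812921 -0.17035067 -0.34349806] 520.1827548912374 -0.1466450398441644
top [ 0.24980271 -0.00567502  1.55649933] [-0.67547809  0.72936803 -0.07987716  0.07328885] 573.060677968958 -0.023238086171261087
```

View pics/scene0.png

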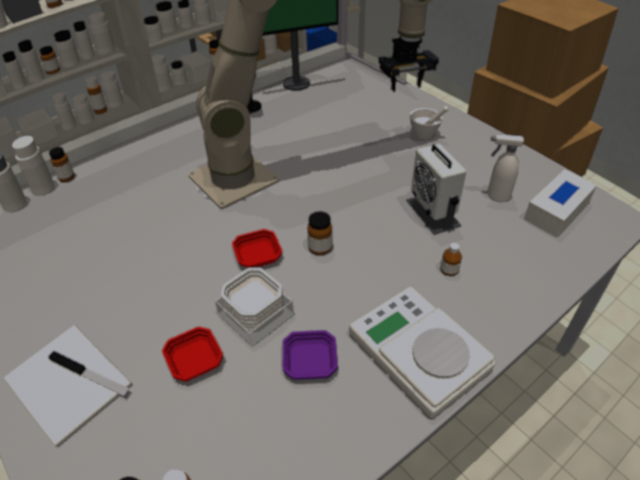

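View pics/top0.png

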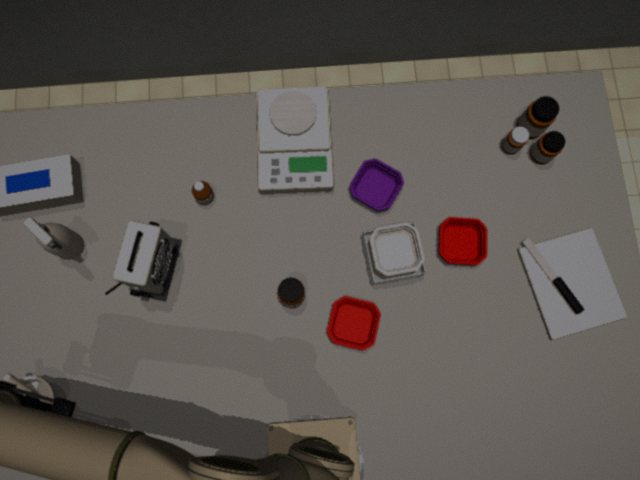

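The scene view shows the white stack at (253,298), the blower at (437,185) with its grille facing the stack, and the jar at (320,233). In the top view the stack is at (395,250), the blower at (150,260) with its grille to the right, the jar at (290,292) and the bottle at (202,190).

```bash
cat > m.py <<'E'
from h import *
def best(P,z0,rad=None): pass
for n,(u0,u1,v0,v1) in {'top':(350,440,210,295),'scene':(205,305,255,350)}.items():
    c=np.load(n+'0.npy',allow_pickle=True).item(); P=cloud(c)[v0:v1,u0:u1]; z=P[...,2]
    print(n,np.histogram(z,bins=np.arange(-.01,.13,.01)))
    m=(z>.092)&(z<.112); Q=P[m]
    print(len(Q),np.median(Q[:,2]),cv2.minAreaRect(Q[:,:2].astype(np.float32)*1000))
    # rim via image: white mask contour
    px=c['pixels'][v0:v1,u0:u1]
    h=cv2.cvtColor(px,cv2.COLOR_RGB2HSV); print(np.percentile(h[...,2],[10,50,90]))
for n,(u0,u1,v0,v1) in {'top':(90,190,210,305),'scene':(395,475,135,235)}.items():
    c=np.load(n+'0.npy',allow_pickle=True).item(); P=cloud(c)[v0:v1,u0:u1]; z=P[...,2]
    m=(z>.19)&(z<.225); Q=P[m]; print(n,len(Q),np.median(Q[:,2]),cv2.minAreaRect(Q[:,:2].astype(np.float32)*1000))
    np.save(n+'_bl.npy',P)
c=np.load('top0.npy',allow_pickle=True).item();P=cloud(c)
for nm,(u,v) in dict(jar=(290,290),bot=(202,188)).items():
    Q=P[v-20:v+20,u-20:u+20].reshape(-1,3); Q=Q[Q[:,2]>.07]; print(nm,(Q.max(0)+Q.min(0))/2,Q.max(0))
im=np.hstack([cv2.resize(cv2.imread('pics/top0.png')[205:300,345:445],(400,380),interpolation=2),cv2.resize(cv2.imread('pics/scene0.png')[255:350,205:305],(400,380),interpolation=2)])
cv2.imwrite('pics/crop.png',im)
E
python3 m.py
```

```text
top (array([1941, 2594,   85,   66,  114,   93,  257, 1183,  440,  224,  366,
        259,    1,    0]), array([-0.01,  0.  ,  0.01,  0.02,  0.03,  0.04,  0.05,  0.06,  0.07,
        0.08,  0.09,  0.1 ,  0.11,  0.12,  0.13]))
591 0.09949013429197362 ((533.1459350585938, -257.2499084472656), (132.06846618652344, 131.80776977539062), 5.704063415527344)
[ 84. 112. 135.]
scene (array([2344, 2713,  254,  377,  580,  241,  404, 1124,  354,  366,  507,
        196,    0,    0]), array([-0.01,  0.  ,  0.01,  0.02,  0.03,  0.04,  0.05,  0.06,  0.07,
        0.08,  0.09,  0.1 ,  0.11,  0.12,  0.13]))
645 0.09858083340436508 ((536.3107299804688, -257.72967529296875), (133.9802703857422, 132.9138641357422), 6.465967655181885)
[103. 144. 168.]
top 2115 0.20962266988165257 ((549.0367431640625, 381.542236328125), (93.69686889648438, 150.58413696289062), 74.1616439819336)
scene 1085 0.20897178582213982 ((551.4830932617188, 380.8798828125), (96.24810028076172, 158.43646240234375), 72.70669555664062)
jar [0.36280535 0.02545865 0.81401265] [0.47580799 0.06071435 1.55649933]
bot [0.50489228 0.13200504 0.8133576 ] [0.75998185 0.26968509 1.55649933]
```

View pics/crop.png

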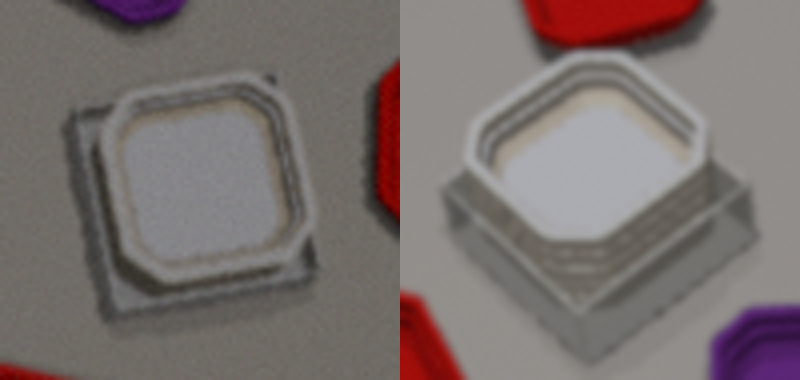

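```bash
cat > m2.py <<'E'
from h import *
rng=np.random.default_rng(0)
for n in ['top','scene']:
    Pf=np.load(n+'_bl.npy'); P=Pf.reshape(-1,3)
    t=P[(P[:,2]>.2)&(P[:,2]<.217)&(abs(P[:,0]-.55)<.15)&(abs(P[:,1]-.38)<.15)]
    m=np.zeros((400,400),np.uint8); ij=((t[:,:2]-[.35,.18])*1000).astype(int); m[ij[:,0],ij[:,1]]=255
    k=cv2.morphologyEx(cv2.morphologyEx(m,3,np.ones((9,9))),2,np.ones((15,15)))
    q=np.argwhere(k)[:,[0,1]].astype(np.float32); rc=cv2.minAreaRect(q); print(n,'top rect',np.array(rc[0])+[350,180],rc[1:])
    f=P[(P[:,2]>.07)&(P[:,2]<.195)&(P[:,0]<.8)]
    best=0
    for _ in range(2000):
        a,b=f[rng.integers(len(f),size=2)]; d=(b-a)[:2]; L=np.hypot(*d)
        if L<.04: continue
        nn=np.array([-d[1],d[0]])/L; s=abs((f[:,:2]-a[:2])@nn)<.004
        if s.sum()>best: best=s.sum();S=s
    g=f[S]; mu=g.mean(0); w,V=np.linalg.eigh(np.cov(g[:,:2].T)); nn=V[:,0]; nn*=-np.sign(nn[1]); tt=np.array([-nn[1],nn[0]])
    l=g[:,:2]@tt; print('face',len(f),best,'normal',nn,np.degrees(np.arctan2(nn[1],nn[0])),'d',mu[:2]@nn,'lat',np.percentile(l,[1,50,99]),'mu',mu)
c=np.load('top0.npy',allow_pickle=True).item()
px=c['pixels'];P=cloud(c)
for nm,(u,v,zz) in dict(jar=(290,290,.115),bot=(202,188,.095)).items():
    print(nm,plane(c,(u,v),zz))
im=cv2.imread('pics/scene0.png')[130:240,390:480]; cv2.imwrite('pics/bl.png',cv2.resize(im,None,fx=5,fy=5,interpolation=2))
E
python3 m2.py
```

```text
top top rect [549.09632874 383.68759155] ((86.60504150390625, 150.51611328125), 73.44293212890625)
face 1072 639 normal [-0.27711427 -0.96083697] -106.08805045765492 d -0.4777727417922445 lat [0.35310472 0.41594968 0.49059612] mu [0.53434108 0.34313751 0.14324357]
scene top rect [555.76339722 381.9180603 ] ((89.58677673339844, 149.48812866210938), 72.718505859375)
face 1735 770 normal [-0.27449817 -0.96158762] -105.93211077910314 d -0.4778135540177997 lat [0.35952674 0.43769451 0.49887131] mu [0.54992081 0.33991837 0.13759249]
jar [[0.44439853 0.02558968 0.115     ]]
bot [[0.73791144 0.24114487 0.095     ]]
```

View pics/bl.png

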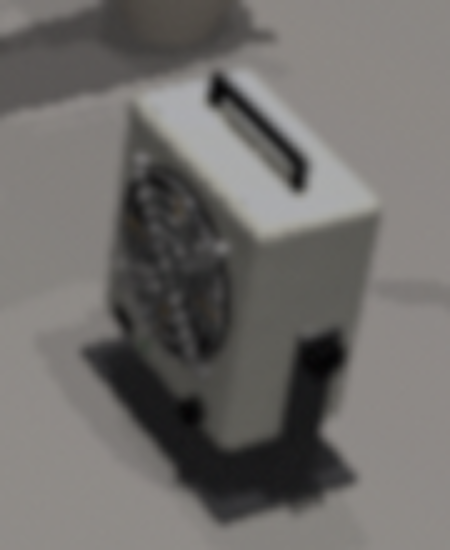

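The blower's grille faces along about -106° and sits near (0.53, 0.34), so the boat centre's target is about (0.502, 0.212, 0.135). I'll grip the corner at -39° because it needs no yaw change later.

Emit:
carry_out:
  moves:
    - [0, 0, -0.17, 0, 0, 0.98]
    - [0, 0, -0.17, 0, 0, 0.98]
    - [0, 0, -0.17, 0, 0, 0.98]
    - [0, 0, -0.17, 0, 0, 0.98]
    - [0, 0, -0.17, 0, 0, 0.98]
    - [0, 0, -0.17, 0, 0, 0.98]
    - [0, 0, -0.17, 0, 0, 0.98]
    - [0, 0, -0.17, 0, 0, 0.98]
    - [0, 0, -0.17, 0, 0, 0.98]
    - [0, 0, -0.17, 0, 0, 0.98]
    - [0, 0, -0.17, 0, 0, 0.98]
    - [0, 0, -0.17, 0, 0, 0.98]
    - [0, 0, -0.17, 0, 0, 0.98]
    - [0, 0, -0.17, 0, 0, 0.98]
  fingers: 36
  force: 40

```text
time: 1.85
ee_pos: [0.2076, 0.5893, 0.3315]
eef_rot: [0.904, 0.427, -0.0, 0.0]
ft_force: [0.1, -0.2, 0.7]
width: 0.0359
grip_force: 0.0
```

Emit:
carry_out:
  moves:
    - [-0.45, 0.86, 0.06, 0, 0, 0]
    - [-0.45, 0.86, 0.06, 0, 0, 0]
    - [-0.45, 0.86, 0.06, 0, 0, 0]
    - [-0.45, 0.86, 0.06, 0, 0, 0]
    - [-0.45, 0.86, 0.06, 0, 0, 0]
    - [-0.45, 0.86, 0.06, 0, 0, 0]
    - [-0.45, 0.86, 0.06, 0, 0, 0]
    - [-0.45, 0.86, 0.06, 0, 0, 0]
    - [-0.45, 0.86, 0.06, 0, 0, 0]
    - [-0.45, 0.86, 0.06, 0, 0, 0]
    - [-0.45, 0.86, 0.06, 0, 0, 0]
    - [-0.45, 0.86, 0.06, 0, 0, 0]
    - [-0.45, 0.86, 0.06, 0, 0, 0]
    - [-0.45, 0.86, 0.06, 0, 0, 0]
    - [-0.45, 0.86, 0.06, 0, 0, 0]
    - [-0.45, 0.86, 0.06, 0, 0, 0]
    - [-0.45, 0.86, 0.06, 0, 0, 0]
    - [-0.45, 0.86, 0.06, 0, 0, 0]

```text
time: 4.1
ee_pos: [0.4832, -0.054, 0.2884]
eef_rot: [0.903, 0.429, 0.0, -0.0]
ft_force: [0.3, 0.0, -1.5]
width: 0.0359
grip_force: 0.0
```

Emit:
carry_out:
  moves:
    - [-0.45, 0.86, 0.1, 0, 0, 0]
    - [-0.45, 0.86, 0.1, 0, 0, 0]
    - [-0.45, 0.86, 0.1, 0, 0, 0]
    - [-0.45, 0.86, 0.1, 0, 0, 0]
    - [-0.45, 0.86, 0.1, 0, 0, 0]
    - [-0.45, 0.86, 0.1, 0, 0, 0]
    - [-0.45, 0.86, 0.1, 0, 0, 0]
    - [0, 0, 0, 0, 0, 0]

```text
time: 5.1
ee_pos: [0.5892, -0.3057, 0.2591]
eef_rot: [0.904, 0.427, -0.001, -0.0]
ft_force: [-0.5, -0.9, 1.0]
width: 0.0363
grip_force: 0.0
```

Run:
```python
from h import *
s=read_state(); print(s['ee_pos'],s['eef_rot'])
c=shot('wrist','w1.png'); np.save('w1.npy',c,allow_pickle=True); print(c['xyz'],rot(c)[:,2])
P=cloud(c); m=(c['range_z']>0)&(P[...,2]>.09)&(P[...,2]<.112)&(abs(P[...,0]-.535)<.12)&(abs(P[...,1]+.257)<.12); Q=P[m]
print(m.sum(),np.median(Q[:,2]),cv2.minAreaRect(Q[:,:2].astype(np.float32)*1000))
```

```text
[ 0.58915903 -0.30567436  0.25909212] [ 9.04120394e-01  4.27275256e-01 -1.47293261e-03 -4.89738638e-06]
[ 0.63710955 -0.24604958  0.40754502] [-0.17881094 -0.21453198 -0.9602097 ]
5653 0.10004182579661464 ((532.170166015625, -255.9066619873047), (131.13864135742188, 130.74835205078125), 6.020140171051025)
```

View pics/w1.png

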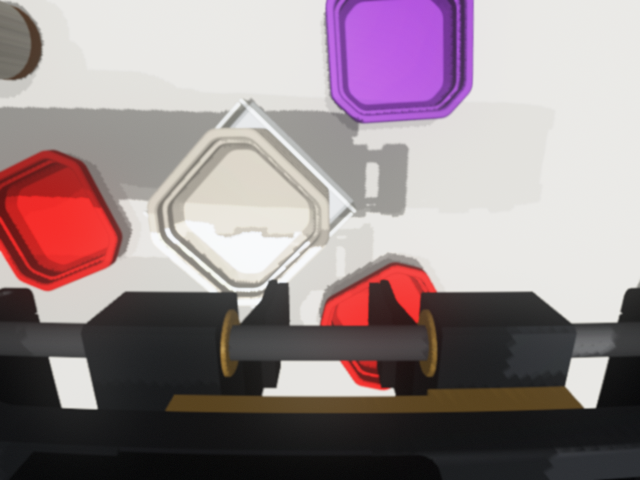

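The wrist view shows the stack centred at about (240,215), with the corner at (325,215) under the jaw line. The centre is (0.533, -0.2565), the yaw 6° and the rim at 0.100. Now I'll correct and descend.

Emit:
carry_out:
  moves:
    - [0.04, -0.05, 0.36, 0, 0, -0.05]
    - [0.03, -0.04, 0.36, 0, 0, 0]
    - [0, 0, 0.36, 0, 0, 0]
    - [0, 0, 0.36, 0, 0, 0]
    - [0, 0, 0.36, 0, 0, 0]
    - [0, 0, 0.36, 0, 0, 0]
    - [0, 0, 0.36, 0, 0, 0]
    - [0, 0, 0.36, 0, 0, 0]
    - [0, 0, 0.36, 0, 0, 0]
    - [0, 0, 0.36, 0, 0, 0]
    - [0, 0, 0.15, 0, 0, 0]
    - [0, 0, 0.15, 0, 0, 0]
    - [0, 0, 0, 0, 0, 0]

```text
time: 6.78
ee_pos: [0.5891, -0.2981, 0.1043]
eef_rot: [0.902, 0.432, -0.0, -0.0]
ft_force: [-0.1, 0.2, 0.7]
width: 0.036
grip_force: 0.0
```

Run:
```python
from h import *
s=read_state(); print(s['ee_pos'],s['ft_force'])
c=shot('scene'); im=c['pixels'][230:360,190:330,::-1]
d=shot('wrist'); w=d['pixels'][100:400,150:470,::-1]
cv2.imwrite('pics/g1.png',np.hstack([cv2.resize(im,(400,371),interpolation=2),cv2.resize(w,(396,371))]))
P=cloud(d); m=(P[...,2]>.095)&(P[...,2]<.106)&(abs(P[...,0]-.533)<.08)&(abs(P[...,1]+.257)<.08); Q=P[m]
print(m.sum(),np.median(Q[:,2]))
```

```text
[ 0.58911833 -0.29812203  0.10431874] [-0.13503321  0.21565962  0.73607859]
12714 0.10019948400376391
```

View pics/g1.png

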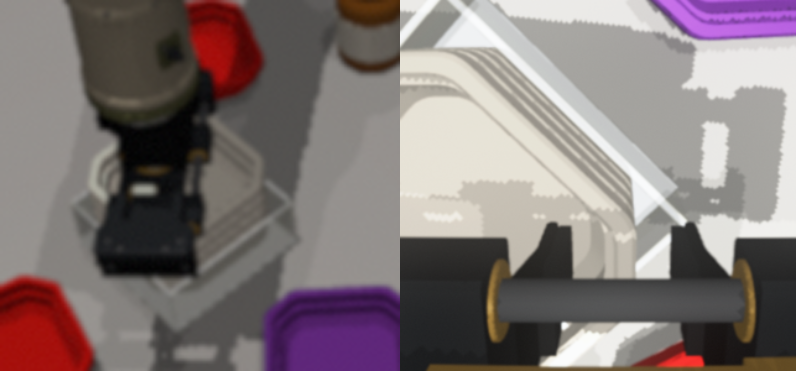

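The jaws straddle the rim, with the rim edge at (620,250) between the fingers. I'll nudge 1.5 mm deeper and close.

Emit:
carry_out:
  moves:
    - [-0.06, 0.02, 0.04, 0, 0, 0]
    - [0, 0, 0, 0, 0, 0]

```text
time: 7.12
ee_pos: [0.5881, -0.3009, 0.103]
eef_rot: [0.902, 0.432, 0.0, 0.0]
ft_force: [-0.0, 0.0, 0.1]
width: 0.0359
grip_force: 0.0
```

Emit:
carry_out:
  moves:
    - [0, 0, 0, 0, 0, 0]
    - [0, 0, 0, 0, 0, 0]
    - [0, 0, 0, 0, 0, 0]
    - [0, 0, 0, 0, 0, 0]
    - [0, 0, 0, 0, 0, 0]
    - [0, 0, 0, 0, 0, 0]
  fingers: 0
  force: 40

```text
time: 7.88
ee_pos: [0.5884, -0.3005, 0.1029]
eef_rot: [0.902, 0.432, 0.0, 0.0]
ft_force: [0.7, 0.4, 0.1]
width: 0.0074
grip_force: 40.0
```

Emit:
carry_out:
  moves:
    - [0, -0.008, -0.0625, -0.125, 0, 0]
    - [0, -0.008, -0.0625, -0.125, 0, 0]
    - [0, -0.008, -0.0625, -0.125, 0, 0]
    - [0, -0.008, -0.0625, -0.125, 0, 0]
    - [0, -0.008, -0.0625, -0.125, 0, 0]
    - [0, -0.008, -0.0625, -0.125, 0, 0]
    - [0, -0.008, -0.0625, -0.125, 0, 0]
    - [0, -0.008, -0.0625, -0.125, 0, 0]
    - [0, -0.008, -0.0625, -0.125, 0, 0]
    - [0, -0.008, -0.0625, -0.125, 0, 0]
    - [0, -0.008, -0.0625, -0.125, 0, 0]
    - [0, -0.008, -0.0625, -0.125, 0, 0]
    - [0, 0, 0, 0, 0, 0]
    - [0, 0, 0, 0, 0, 0]

```text
time: 9.62
ee_pos: [0.5831, -0.2963, 0.1324]
eef_rot: [0.897, 0.43, 0.045, 0.094]
ft_force: [0.8, -1.2, -0.7]
width: 0.0076
grip_force: 40.0
```

Run:
```python
from h import *
s=read_state(); print(s['ee_pos'],s['ft_force'],s['torque'],s['width'],s['grip_force'],R.from_quat(s['eef_rot']).as_matrix()[:,2])
c=shot('scene'); im=c['pixels'][230:360,190:330,::-1]
d=shot('wrist'); w=d['pixels'][60:360,100:420,::-1]
cv2.imwrite('pics/g2.png',np.hstack([cv2.resize(im,(400,371),interpolation=2),cv2.resize(w,(396,371))]))
P=cloud(d)
# heights across the diagonal
e=np.array([.777,-.629]);q=(P[...,:2]-[.533,-.2565]); a=q@e; b=q@np.array([.629,.777])
for a0 in np.arange(-.08,.09,.01):
    m=(abs(a-a0)<.004)&(abs(b)<.09)&(d['range_z']>0)
    if m.sum()>5: print(round(a0,2),np.percentile(P[...,2][m],[5,50,90,98]).round(3))
```

```text
[ 0.58309664 -0.29626273  0.13235647] [ 0.82662885 -1.19489649 -0.70668401] [-0.0851099   0.01300631  0.03977819] 0.007619020326592073 40.001354813575745 [ 0.16205841 -0.13004197 -0.97817491]
-0.08 [-0.     0.001  0.002  0.1  ]
-0.07 [-0.     0.089  0.101  0.102]
-0.06 [0.    0.08  0.103 0.104]
-0.05 [0.001 0.084 0.106 0.107]
-0.04 [0.001 0.082 0.107 0.109]
-0.03 [0.074 0.111 0.184 0.188]
-0.02 [0.058 0.084 0.19  0.206]
-0.01 [0.035 0.19  0.218 0.221]
-0.0 [0.08  0.195 0.223 0.225]
0.01 [0.082 0.204 0.224 0.227]
0.02 [0.083 0.205 0.225 0.228]
0.03 [0.058 0.207 0.228 0.231]
0.04 [0.001 0.207 0.23  0.233]
0.05 [0.001 0.205 0.233 0.236]
0.06 [0.001 0.213 0.232 0.235]
0.07 [0.    0.216 0.235 0.236]
0.08 [0.    0.218 0.237 0.238]
```

View pics/g2.png

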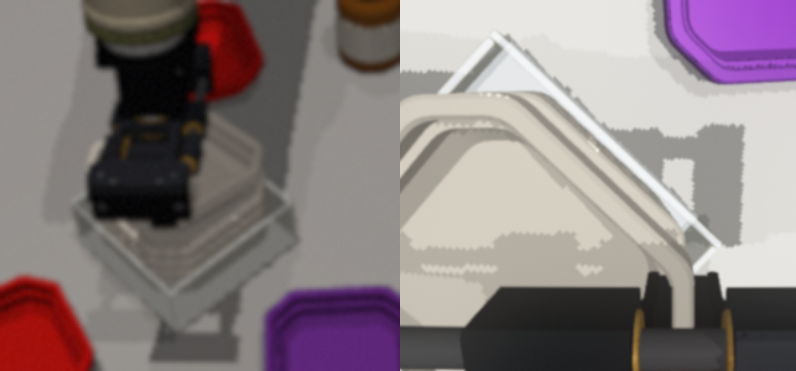

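The right crop shows the boat's rim tipped clear of the boats below. The depth slope across it is about 12°, with the opposite corner's rim still at 0.100. Now I'll lift straight up while tipped.

Emit:
carry_out:
  moves:
    - [0, 0.013, -0.061, 0, 0, 0]
    - [0, 0.013, -0.061, 0, 0, 0]
    - [0, 0.013, -0.061, 0, 0, 0]
    - [0, 0.013, -0.061, 0, 0, 0]
    - [0, 0.013, -0.061, 0, 0, 0]
    - [0, 0.013, -0.061, 0, 0, 0]
    - [0, 0.013, -0.061, 0, 0, 0]
    - [0, 0.013, -0.061, 0, 0, 0]
    - [0, 0.013, -0.061, 0, 0, 0]
    - [0, 0.013, -0.061, 0, 0, 0]
    - [0, 0.042, -0.196, 0, 0, 0]
    - [0, 0.042, -0.196, 0, 0, 0]
    - [0, 0.042, -0.196, 0, 0, 0]
    - [0, 0.042, -0.196, 0, 0, 0]
    - [0, 0.042, -0.196, 0, 0, 0]
    - [0, 0.042, -0.196, 0, 0, 0]
    - [0, 0.042, -0.196, 0, 0, 0]
    - [0, 0.042, -0.196, 0, 0, 0]
    - [0, 0, 0, 0, 0, 0]

```text
time: 12.1
ee_pos: [0.5834, -0.2966, 0.2221]
eef_rot: [0.897, 0.43, 0.046, 0.095]
ft_force: [0.8, 0.0, -0.6]
width: 0.0075
grip_force: 40.0
```

Run:
```python
from h import *
s=read_state(); print(s['ee_pos'],s['ft_force'],s['width'],s['grip_force'],s['time'])
c=shot('scene'); im=c['pixels'][200:360,170:340,::-1]
d=shot('wrist'); w=d['pixels'][:,:,::-1]
cv2.imwrite('pics/g3.png',np.hstack([cv2.resize(im,(400,376),interpolation=2),cv2.resize(w,(400,300))[[*range(300)]+[299]*76]]))
P=cloud(d)
e=np.array([.777,-.629]);q=(P[...,:2]-[.533,-.2565]); a=q@e; b=q@np.array([.629,.777])
for a0 in np.arange(-.09,.02,.01):
    m=(abs(a-a0)<.004)&(abs(b)<.09)&(d['range_z']>0)
    if m.sum()>5: print(round(a0,2),np.percentile(P[...,2][m],[5,50,90,98]).round(3))
P=cloud(c); q=(P[...,:2]-[.533,-.2565]); a=q@e; b=q@np.array([.629,.777])
m=(abs(a)<.08)&(abs(b)<.08)&(P[...,2]>.05)&(P[...,2]<.13); print(np.histogram(P[...,2][m],bins=np.arange(.05,.135,.005)))
```

```text
[ 0.58340651 -0.29656545  0.22211701] [ 0.80065927  0.03733328 -0.64055592] 0.007518321210030743 40.0000262260437 12.1
-0.09 [-0.001  0.001  0.002  0.002]
-0.08 [-0.001  0.001  0.188  0.19 ]
-0.07 [0.    0.181 0.191 0.192]
-0.06 [0.001 0.171 0.193 0.194]
-0.05 [0.001 0.179 0.195 0.196]
-0.04 [0.002 0.174 0.196 0.198]
-0.03 [0.164 0.2   0.274 0.277]
-0.02 [0.165 0.174 0.279 0.289]
-0.01 [0.167 0.28  0.307 0.311]
-0.0 [0.17  0.284 0.312 0.314]
0.01 [0.171 0.293 0.313 0.316]
(array([750, 242, 124, 136, 132, 118, 298, 125,   0,   0,   0,   0,   0,
         0,   0,   0]), array([0.05 , 0.055, 0.06 , 0.065, 0.07 , 0.075, 0.08 , 0.085, 0.09 ,
       0.095, 0.1  , 0.105, 0.11 , 0.115, 0.12 , 0.125, 0.13 ]))
```

View pics/g3.png

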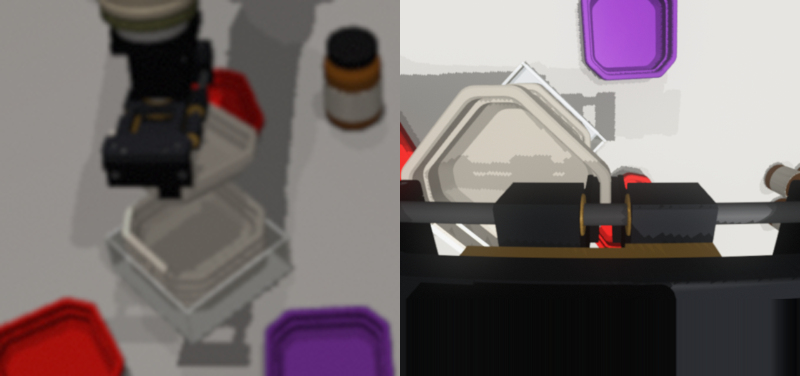

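The stack's top rim is at about 0.085, so the column stayed down and the boat is free above it. Level it and carry it across.

Emit:
carry_out:
  moves:
    - [0, 0, 0, 0.25, 0, 0]
    - [0, 0, 0, 0.25, 0, 0]
    - [0, 0, 0, 0.25, 0, 0]
    - [0, 0, 0, 0.25, 0, 0]
    - [0, 0, 0, 0.25, 0, 0]
    - [0, 0, 0, 0.25, 0, 0]
    - [0, 0, 0, 0, 0, 0]

```text
time: 13.08
ee_pos: [0.5831, -0.2968, 0.2207]
eef_rot: [0.902, 0.432, -0.0, -0.0]
ft_force: [0.6, -0.1, -0.1]
width: 0.0071
grip_force: 40.0
```

Emit:
carry_out:
  moves:
    - [0.2, -0.18, 0, 0, 0, 0]
    - [0.4, -0.36, 0, 0, 0, 0]
    - [0.5, -0.45, 0, 0, 0, 0]
    - [0.5, -0.45, 0, 0, 0, 0]
    - [0.5, -0.45, 0, 0, 0, 0]
    - [0.5, -0.45, 0, 0, 0, 0]
    - [0.5, -0.45, 0, 0, 0, 0]
    - [0.5, -0.45, 0, 0, 0, 0]
    - [0.5, -0.45, 0, 0, 0, 0]
    - [0.5, -0.45, 0, 0, 0, 0]
    - [0.5, -0.45, 0, 0, 0, 0]
    - [0.5, -0.45, 0, 0, 0, 0]
    - [0.5, -0.45, 0, 0, 0, 0]
    - [0.5, -0.45, 0, 0, 0, 0]
    - [0.5, -0.45, 0, 0, 0, 0]
    - [0.5, -0.45, 0, 0, 0, 0]
    - [0.5, -0.45, 0, 0, 0, 0]
    - [0.4, -0.36, 0, 0, 0, 0]
    - [0.2, -0.18, 0, 0, 0, 0]
    - [0, 0, 0, 0, 0, 0]

```text
time: 15.58
ee_pos: [0.5567, 0.1714, 0.2214]
eef_rot: [0.902, 0.433, -0.0, 0.0]
ft_force: [0.6, 0.1, -0.7]
width: 0.0072
grip_force: 40.0
```

```bash
cat > fin.py <<'E'
from h import *
import sys
s=read_state(); Rt=R.from_quat(s['eef_rot']).as_matrix(); print(s['ee_pos'],s['eef_rot'],s['grip_force'],s['time'],Rt[:,2])
pc=s['ee_pos']-.072*Rt[:,1]  # expected centre
zr=s['ee_pos'][2]-.003; 
for n in ['wrist','scene','top']:
    d=shot(n,sys.argv[1]+n+'.png'); P=cloud(d)
    m=(d['range_z']>0)&(np.hypot(*(P[...,:2]-pc[:2]).T).T<.1)&(abs(P[...,2]-zr)<.012)
    Q=P[m]
    if n=='wrist':
        px=d['pixels'].astype(int)[m]; Q=Q[px.min(1)>110]
        A=np.c_[Q[:,:2]-pc[:2],np.ones(len(Q))]; w=np.ones(len(Q),bool)
        for _ in range(5):
            k=np.linalg.lstsq(A[w],Q[w,2],rcond=None)[0]; w=abs(A@k-Q[:,2])<.0025
        print('rim plane',k,w.sum()); Q=Q[w]
    print(n,len(Q),cv2.minAreaRect(Q[:,:2].astype(np.float32)*1000), pc)
    f=(d['range_z']>0)&(P[...,2]>.08)&(P[...,2]<.19)&(P[...,0]>.4)&(P[...,0]<.7)&(P[...,1]>.28)&(P[...,1]<.45)
    F=P[f]; nn=np.array([-.278,-.9606]); 
    if len(F)>50: h,e=np.histogram(F[:,:2]@nn,bins=np.arange(-.55,-.44,.004)); print('face d',e[h.argmax()],h.max(),'max',np.percentile(F[:,:2]@nn,99))
E
python3 fin.py a
```

```text
[0.5567316  0.17143008 0.22135719] [ 9.01525779e-01  4.32725393e-01 -3.61283886e-05  5.70757628e-05] 40.00019609928131 15.575 [-1.57450836e-05 -1.34177885e-04 -9.99999991e-01]
rim plane [ 0.00195786 -0.00134586  0.21852236] 10794
wrist 10794 ((514.3160400390625, 234.55502319335938), (105.61408233642578, 148.92303466796875), 72.33404541015625) [0.50055531 0.21646589 0.22135203]
face d -0.482 6768 max -0.47506149836927425
scene 278 ((504.1446533203125, 213.5379638671875), (133.25440979003906, 135.90447998046875), 5.529301166534424) [0.50055531 0.21646589 0.22135203]
face d -0.482 389 max -0.47194988208006927
top 131 ((501.01300048828125, 152.95635986328125), (89.487548828125, 10.590837478637695), 4.3882365226745605) [0.50055531 0.21646589 0.22135203]
face d -0.482 322 max -0.47214977204029546
```

Run:
```python
from h import *
d=shot('wrist'); P=cloud(d); px=d['pixels'].astype(int)
nn=np.array([-.278,-.9606]); tt=np.array([.9606,-.278])
a=P[...,:2]@nn; l=P[...,:2]@tt; z=P[...,2]
f=(d['range_z']>0)&(abs(a+.478)<.008)&(z>.06)&(z<.22)&(abs(l-.42)<.13)
print(f.sum(),z[f].min(),z[f].max())
for z0 in np.arange(.05,.22,.02):
    m=f&(abs(z-z0)<.01)
    dk=m&(px.max(2)<90)
    if m.sum()>20: print(round(z0,2),np.percentile(l[m],[.5,99.5]).round(4),dk.sum(),np.percentile(l[dk],[1,99]).round(4) if dk.sum()>5 else '')
g=f&(z>.15); w,V=np.linalg.eigh(np.cov(P[g][:,:2].T)); print(np.degrees(np.arctan2(*V[::-1,0])))
```

```text
18733 0.06000925317801459 0.20981155683675523
0.07 [0.3495 0.4929] 601 [0.3664 0.4738]
0.09 [0.351  0.4925] 527 [0.376  0.4721]
0.11 [0.3562 0.4907] 1157 [0.3726 0.4765]
0.13 [0.3546 0.4798] 2192 [0.361  0.4789]
0.15 [0.3543 0.4777] 2161 [0.3627 0.4774]
0.17 [0.3701 0.4596] 1844 [0.3711 0.4586]
0.19 [0.3856 0.454 ] 1631 [0.3897 0.4431]
0.21 [0.4077 0.4298] 0 
-106.88706361296327
```

View pics/awrist.png

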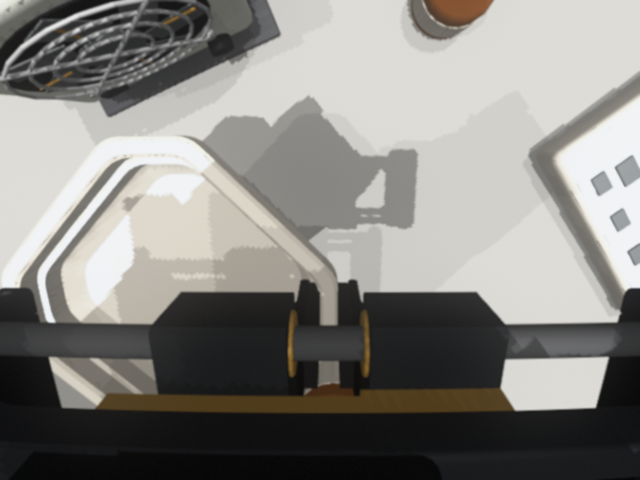

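The wrist view shows the boat held level at (170,270) and the grille at (110,40), with nothing below the boat. I'll make a small correction and descend 65 mm.

Emit:
carry_out:
  moves:
    - [-0.02, -0.025, 0.16, 0, 0, 0]
    - [-0.02, -0.025, 0.16, 0, 0, 0]
    - [0, 0, 0.16, 0, 0, 0]
    - [0, 0, 0.16, 0, 0, 0]
    - [0, 0, 0.16, 0, 0, 0]
    - [0, 0, 0.16, 0, 0, 0]
    - [0, 0, 0.16, 0, 0, 0]
    - [0, 0, 0.16, 0, 0, 0]
    - [0, 0, 0.16, 0, 0, 0]
    - [0, 0, 0.16, 0, 0, 0]
    - [0, 0, 0.04, 0, 0, 0]
    - [0, 0, 0, 0, 0, 0]
    - [0, 0, 0, 0, 0, 0]
    - [0, 0, 0, 0, 0, 0]

```text
time: 17.52
ee_pos: [0.5544, 0.1711, 0.1561]
eef_rot: [0.902, 0.432, 0.0, -0.0]
ft_force: [-0.2, 0.0, -1.2]
width: 0.0079
grip_force: 40.0
```

```bash
python3 fin.py b; python3 -c "
import cv2,numpy as np
a=cv2.imread('pics/bscene.png')[100:340,200:500];b=cv2.imread('pics/bwrist.png')
cv2.imwrite('pics/bb.png',np.vstack([np.hstack([cv2.resize(a,(400,320)),cv2.resize(b,(400,320))])]))"
```

```text
[0.55444589 0.17108814 0.15607635] [ 9.01738134e-01  4.32282659e-01  1.89475204e-04 -6.85707994e-05] 40.00038743019104 17.525 [ 2.82430098e-04  2.87479499e-04 -9.99999919e-01]
rim plane [ 0.00282014 -0.00058799  0.15317196] 10876
wrist 10876 ((499.16424560546875, 216.21517944335938), (131.4685821533203, 131.0570526123047), 7.022859573364258) [0.49831386 0.21617911 0.15607346]
face d -0.478 4516 max -0.4115160631783985
scene 272 ((501.17596435546875, 212.25437927246094), (131.0755157470703, 132.9623260498047), 5.625664234161377) [0.49831386 0.21617911 0.15607346]
face d -0.482 426 max -0.47169436144915644
top 148 ((492.8373107910156, 154.60723876953125), (19.048120498657227, 100.16297149658203), 87.21223449707031) [0.49831386 0.21617911 0.15607346]
face d -0.482 326 max -0.472092751475247
```

View pics/bb.png

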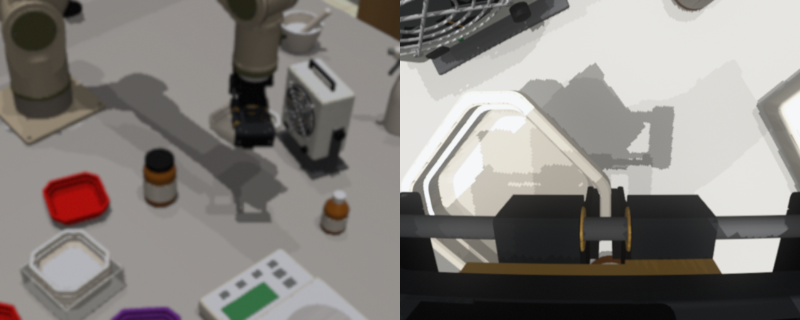

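The boat is held level with its centre at about (0.500, 0.215) and its rim at 0.153. That is within a few millimetres of the target, and the stack, jar and bottle are untouched.

```bash
python3 -c "
from bench import r
print(r.close_job())"
```

```text
the job is handed in; nothing more can be done
None
```

I peeled the top boat off by one corner, and the boats below stayed down. It was handed in at 17.5 s, still held level and right way up about 13 cm straight in front of the grille centre (within a few millimetres by camera); I haven't seen the verdict.

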